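Let two jars out of the gravity-feed rack

ROBOT

A 6-joint arm with a two-finger parallel gripper is mounted at the origin on a cart in front of the work surface, level with it; the furniture and walls round the work are solid. World frame = base frame: x ahead of the robot, y to its left, z up, the work surface at z = 0. Lengths are in m, angles in rad, forces in N, time in s.
With the tool pointing down it reaches from about 0.325 to 0.85 m from the base axis. Payload 4.4 kg.
Tool frame: the origin (TCP) lies between the finger pads; the fingertips stand 8 mm ahead of it and the grasp point (between the pads) lies 11 mm behind it; z points along the fingers, y is the line along which they close (so a half turn about z gives the same grasp; the last joint's range is limited). The gripper opens to 94 mm and grips with 3 to 60 N. Pads are 16 mm wide; open, the fingers measure 119 mm over their backs; the gripper's body (75 mm by 177 mm) begins 78 mm behind the grasp point.
Start: joints at [-1.339, 0.207, 1.542, -0, 1.393, -0.15], TCP at [0.215, -0.533, 0.213] pointing down, gripper open.
Joint ranges: [-2.73, 2.73], [-0.86, 2.22], [0.23, 2.46], [-1.11, 4.25], [0.08, 2.63], [-2.82, 2.82]. Speed limits (rad/s): [2.79, 2.79, 3.14, 3.14, 3.14, 3.14].

INTERFACE

Orientations are given as a unit quaternion [x, y, z, w].
In Python, from station import get_obs, vision, workorder gives the robot as it stands. The module is installed in compiled form; this text tells all that it offers.
- The arm moves only by the shell command python3 -m jog 'ROWS' [FORCE]. ROWS is JSON, a list of rows, each an object with "delta_pos": the shift along the tool's x, y, z in cm, a list of three; "rot": the turn, a rotation vector about the tool's x, y, z in rad, a list of three; "claw": the gripper's target within -1 to 1 (shut at 1, half-way at 0, fully open at -1). In form: [{"delta_pos": [x, y, z], "rot": [rx, ry, rz], "claw": claw}, ...]. A call has 1 to 12 rows; each row is the pose to reach, as a shift and turn from the pose commanded when the call began, along the tool's axes at that moment; what a row does not reach only later rows make up. A row lasts 1/12 s, in which the tool goes at most 41.7 mm and 7.16 degrees, less where a joint would pass 70% of its speed; a pose out of reach is approached as far as the arm can. A call with a gripper value outside its range is refused whole. The fingers move at their own pace and stop on an object; FORCE is the grip in N (left out, the last holds). Time passes only in rows, so rows that repeat a pose let the fingers close. It gives the time, the measured TCP pose, the force, the opening and the grip force at its end, in the units of the state.
- get_obs(): the state, without advancing time (a new reading comes with each control period).
- vision.camera(name): name is "scene" or "top"; returns the picture (420x560x3 uint8, red, green, blue); there is no depth.
- vision.calibration(name): a dict with "mtx" (3x3 intrinsics, pixels), "position" and "attitude" of the camera in the world. Camera axes: x right, y down, z forward; pixel columns grow to the right and rows downward; lengths in m; the calibration is good to about 2 mm. A picture is of the moment at which its call begins. calibration takes no time and is no camera call.
- workorder.job_done(): hands the job in; it is judged then, once.
The state is a dict: "t": time; "joint_positions": joint angles; "qvel": joint speeds; "joint_torque": joint torques, N m; "tcp_pos": TCP position; "ee_rot": TCP orientation; "contact_force": force on the tool from outside, world axes, zero at the start; "torque": the same for the moment, N m; "opening": finger opening in m; "grip_force": force on a finger pad.
Only numpy, scipy, OpenCV 4.12 (cv2) and the standard library are available. Lean on these libraries where they do the work, as an engineer would, in place of code of your own. Each camera call takes 0.05 s, during which the arm holds its last target. There are 200 camera calls.

TASK

Let the two front jars out of the sloping spice-jar rack, one at a time: with a fingertip press the thumb pad at the rack's side all the way down so that the gate at the lever's other end lifts and the first jar rolls down into the catch at the front, let the pad come right back up so that the next jar rolls against the gate, then press and let go once more for the second jar. Work only by the pad: do not touch or lift any jar of the rack, and leave the other two jars waiting behind the closed gate. Leave the things standing beside the rack where they are.

Things in the scene. Friction and masses are not known exactly. Their poses are not given: they have to be found in the camera images.
- rack: sloping gravity-feed jar rack, fixed: oak side boards on short legs, steel wire runners, 320 mm long (x), 130 mm wide (y). Origin on the worktop below its middle; -x to its low front end (about the robot's left), +x to its high back end (robot's right), -y to the side that faces the robot, z up. The runners fall 12 degrees to the front. Side boards: tops 32 mm off the runners, at most 123 mm above the worktop.
- catch_mid (a point): middle of the catch: the stretch of runners between the gate and the oak lip at the rack's front end, with room for two jars (middles then at rack x = -121 mm, z = 49 mm, against the lip, and x = -82 mm, z = 57 mm).
- gate_mid (a point): middle of the lever's shaft, which runs along y at rack x = -12 mm, z = 103 mm. The steel gate hangs from it in front of the first jar; a steel separator behind it comes down between first and second jar when the pad is pressed, so each full press lets out one jar, however long it is held. As the lever comes back up, the next jar rolls against the gate.
- gate_lever (a joint): angle of the rocking lever (rad): 0 at rest (pad up, gate down), 0.74 with the pad fully down on its stop (gate lifted). A jar gets under the gate only above about 0.57 and takes about half a second to roll clear. A spring brings the lever back to 0 when the pad is let go; at the pad it takes 2 N to start and 5 N fully down.
- pad_top (a point): centre of the top face of the ribbed thumb pad on the rack's -y side, facing the robot: 42 mm along rack x, 36 mm wide (y), 5 mm thick. At rest at rack x = 63, y = -92.5, z = 133 mm, sloping up 20 degrees to the back (+x). Pressed, it sinks 57 mm nearly straight down (within 8 mm in x), ending sloped 22 degrees down to the back. The side board is 10 mm from its inner edge; free above and outside.
- jar_1_mid (a point): middle of the first (front) jar, resting against the gate: a round closed spice jar, 41 mm across and 105 mm long, about 0.1 kg, lying across the slope (its axis along the rack's y). It starts at rack x = -6 mm, z = 73 mm
- jar_2_mid (a point): middle of the second jar: a round closed spice jar, 41 mm across and 105 mm long, about 0.1 kg, lying across the slope (its axis along the rack's y). It starts at rack x = 34 mm, z = 82 mm
- jar_3_mid (a point): middle of the third jar: a round closed spice jar, 41 mm across and 105 mm long, about 0.1 kg, lying across the slope (its axis along the rack's y). It starts at rack x = 74 mm, z = 90 mm
- jar_4_mid (a point): middle of the fourth (hindmost) jar: a round closed spice jar, 41 mm across and 105 mm long, about 0.1 kg, lying across the slope (its axis along the rack's y). It starts at rack x = 113 mm, z = 99 mm
- mustard_jar: bystander: an upright round jar, 66 mm across, 100 mm tall, standing in front of the rack on the robot's side. Origin at the centre of its foot.
- salt_pot: bystander: a salt shaker with a round top, 44 mm across, 90 mm tall, standing behind the rack or off its low end. Origin at the centre of its foot.
- upright_jar: bystander: an upright spice jar, 45 mm across, 108 mm tall, standing behind the rack or off its low end. Origin at the centre of its foot.
- jar_1: jar 1 counted from the gate, the whole object; its origin is the centre of its base (at its +y end), z along the jar towards its lid
- jar_2: jar 2 counted from the gate, the whole object; its origin is the centre of its base (at its +y end), z along the jar towards its lid
- jar_3: jar 3 counted from the gate, the whole object; its origin is the centre of its base (at its +y end), z along the jar towards its lid
- jar_4: jar 4 counted from the gate, the whole object; its origin is the centre of its base (at its +y end), z along the jar towards its lid

How it is judged:
On the way, in this order (a step that is already met when the one before it is completed fails the run):
1. the robot's finger presses the thumb pad down (value of joint gate_lever above 0.5 rad and distance between the grasp point and pad_top below 0.08 m and contact force between any of the fingers, the arm and anything else above 0.5 N), for 0.1 s.
2. the front jar lies in the catch, the lever is back up and the second jar has come to the gate (x of jar_1_mid in the frame of rack between -0.135 and -0.07 m and z of jar_1_mid in the frame of rack below 0.068 m and value of joint gate_lever below 0.1 rad and x of jar_2_mid in the frame of rack between -0.025 and 0.015 m), for 0.2 s.
3. the robot's finger presses the thumb pad down again (all of step 1), for 0.1 s.
At the end, for the whole second after the job is handed in: Jars 1 and 2 lie at rest in the catch (middles 70 to 135 mm before the rack's origin), jar 3 waits at the closed gate (within 20 mm), jar 4 behind it, the lever is up (below 0.1 rad), and the things beside the rack stand upright within 25 mm of where they were (x of jar_1_mid in the frame of rack between -0.135 and -0.07 m and z of each of jar_1_mid, jar_2_mid in the frame of rack below 0.068 m and x of jar_2_mid in the frame of rack between -0.135 and -0.07 m and x of jar_3_mid in the frame of rack between -0.025 and 0.015 m and x of jar_4_mid in the frame of rack between 0.015 and 0.06 m and value of joint gate_lever below 0.1 rad and linear speed of each of jar_1, jar_2, jar_3, jar_4 below 0.03 m/s and angle between each of mustard_jar, salt_pot, upright_jar's own z axis and vertical below 0.2 rad); the robot touches nothing.
It fails at once if the robot touches one of the rack's jars, or one is lifted (contact force between any of the fingers, the arm and jar_1 above 1 N or contact force between any of the fingers, the arm and jar_2 above 1 N or contact force between any of the fingers, the arm and jar_3 above 1 N or contact force between any of the fingers, the arm and jar_4 above 1 N or height (world z) of any of jar_1_mid, jar_2_mid, jar_3_mid, jar_4_mid above 0.14 m).
It fails at once if a thing standing beside the rack is knocked over or shifted by more than 25 mm (distance of any of mustard_jar, salt_pot, upright_jar from where it was at the start of the episode above 0.025 m or angle between any of mustard_jar, salt_pot, upright_jar's own z axis and vertical above 0.5 rad).
It also fails if it takes over 45 s, if anything falls off the work surface, if the arm or the gripper's body presses on something with over 40 N, if the wrist force passes 120 N, or if a joint passes its speed limit or range.

## Working session

There is one attempt and no reset: what is moved stays moved. The work goes in short steps, Python scripts to look and compute and a shell command to move; the robot and the scene stay as the last step left them, time stands still between calls to the robot, and variables do not carry over. Pictures are saved under pics/ and viewed, at most 10 in all, crops included, and the job is handed in when it is done.

```bash
mkdir -p pics; python3 - <<'E'
from station import get_obs, vision
import cv2
o=get_obs();print(o['t'],o['tcp_pos'],o['ee_rot'],o['opening'])
for n in("scene","top"):
    cv2.imwrite(f"pics/{n}0.png",cv2.resize(vision.camera(n)[:,:,::-1],(800,600),interpolation=cv2.INTER_CUBIC))
    c=vision.calibration(n);print(n,c)
E
```

```text
0.0 [ 0.21459121 -0.53262114  0.21231444] [ 9.81738352e-01  1.90232903e-01 -3.44590746e-05 -1.11828920e-03] 0.09416918036592613
scene {'mtx': array([[498.72683288,   0.        , 279.79372   ],
       [  0.        , 498.72683288, 207.61197381],
       [  0.        ,   0.        ,   1.        ]]), 'position': array([-0.06195362,  0.92943159,  0.43513748]), 'attitude': array([-0.31943201,  0.761965  , -0.5155659 ,  0.22707782])}
top {'mtx': array([[509.65212378,   0.        , 281.04821106],
       [  0.        , 509.65212378, 200.61750072],
       [  0.        ,   0.        ,   1.        ]]), 'position': array([0.38091757, 0.41400006, 1.13546942]), 'attitude': array([ 0.70563324, -0.70504502,  0.05881255, -0.0391705 ])}
```

View pics/top0.png

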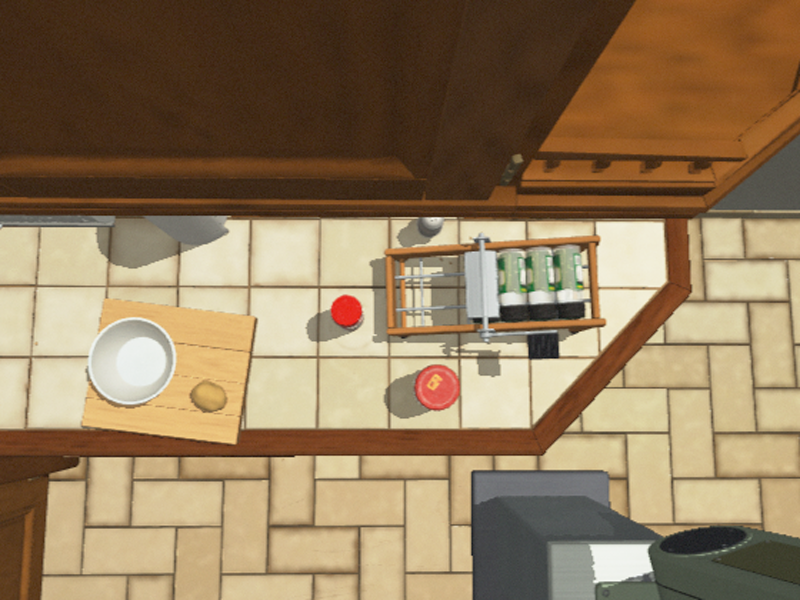

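View pics/scene0.png

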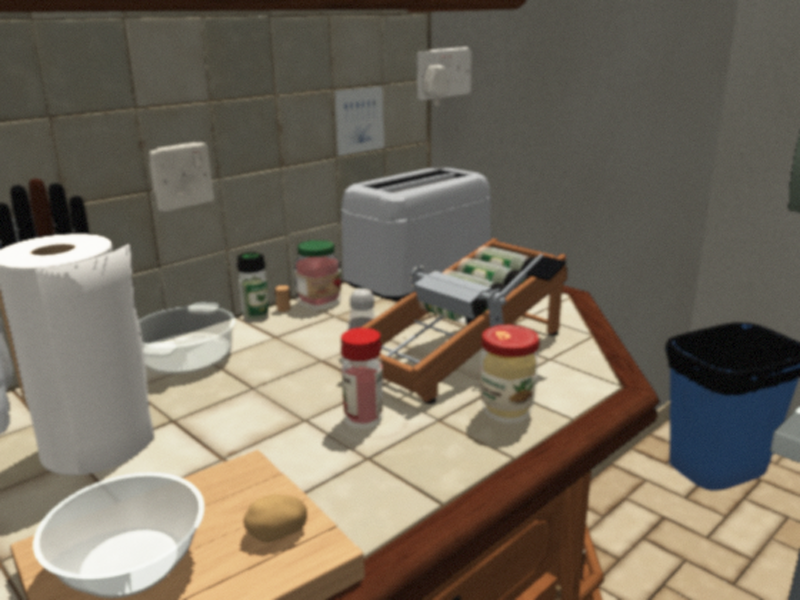

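The top view shows the pad at about (543,346) and the shaft from (482,240) to (487,338). The rack's corners are near (388,250), (597,238), (604,323) and (388,333), and the mustard jar lid is at (437,387). I'll enlarge it for closer readings.

```bash
cat > h.py <<'E'
import numpy as np
from station import vision
from scipy.spatial.transform import Rotation as R
def back(n,u,v,z):
    c=vision.calibration(n);d=R.from_quat(c['attitude']).apply(np.linalg.solve(c['mtx'],[u,v,1]));p=c['position']
    return p+d*(z-p[2])/d[2]
def proj(n,P):
    c=vision.calibration(n);q=R.from_quat(c['attitude']).inv().apply(np.array(P)-c['position']);q=(c['mtx']@q.T).T
    return q[:,:2]/q[:,2:]
E
python3 - <<'E'
from station import vision
import cv2
from h import *
k=.7
for nm,u,v,z in [("pad",543,346,.133),("shaft far",482,240,.103),("shaft near",487,338,.103),("mustard",437,387,.1),("BL",597,238,.12),("BR",604,323,.12),("FL",388,250,.06),("FR",388,333,.06)]:
    print(nm,back("top",u*k,v*k,z).round(4))
im=vision.camera("top")[150:290,255:435,::-1]
cv2.imwrite("pics/c.png",cv2.resize(im,(720,560),interpolation=cv2.INTER_CUBIC))
E
```

```text
pad [0.4385 0.1904 0.133 ]
shaft far [0.5936 0.2683 0.103 ]
shaft near [0.4516 0.2635 0.103 ]
mustard [0.3826 0.3351 0.1   ]
BL [0.5938 0.1053 0.12  ]
BR [0.4717 0.1001 0.12  ]
FL [0.5865 0.4042 0.06  ]
FR [0.4618 0.404  0.06  ]
```

View pics/c.png

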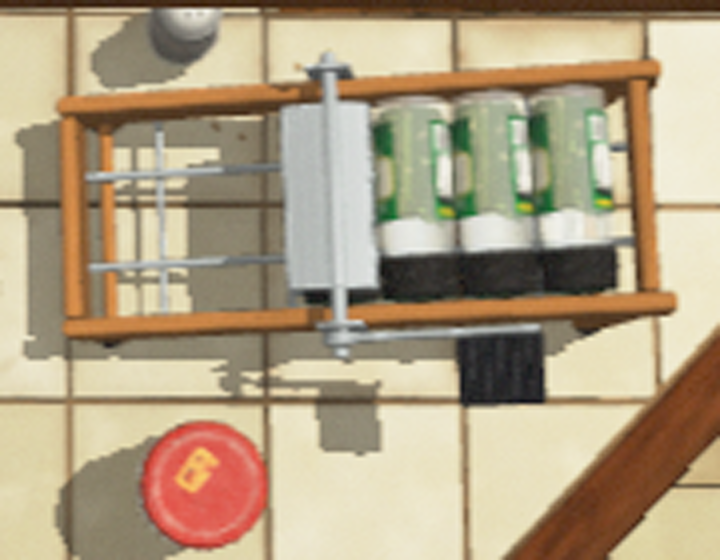

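The closer crop puts the pad centre at about (501,368) in the crop, which is (0.438, 0.190) in the world at z = 0.133. The board edges give the same point, with rack yaw about -88°. The mustard jar is at (0.383, 0.335), well clear. I'll move with the fingers closed.

```bash
python3 -m jog '[{"delta_pos":[1,-1.2,0],"rot":[0,0,0.03],"claw":1},{"delta_pos":[3,-3.6,0],"rot":[0,0,0.06],"claw":1},{"delta_pos":[5.4,-6.6,0],"rot":[0,0,0.09],"claw":1},{"delta_pos":[8,-9.6,0],"rot":[0,0,0.12],"claw":1},{"delta_pos":[10.4,-12.7,0],"rot":[0,0,0.15],"claw":1},{"delta_pos":[12.8,-15.8,0],"rot":[0,0,0.18],"claw":1},{"delta_pos":[15.3,-18.8,0],"rot":[0,0,0.21],"claw":1},{"delta_pos":[17.8,-21.9,0],"rot":[0,0,0.24],"claw":1},{"delta_pos":[20.3,-25,0],"rot":[0,0,0.27],"claw":1},{"delta_pos":[22.8,-28,0],"rot":[0,0,0.3],"claw":1},{"delta_pos":[25,-30.5,0],"rot":[0,0,0.33],"claw":1},{"delta_pos":[26,-32,0],"rot":[0,0,0.353],"claw":1}]'
python3 -c "
from station import get_obs
o=get_obs();print(o['joint_positions'],o['ee_rot'],o['opening'])"
```

```text
t: 1.15
tcp_pos: [0.3367, -0.1363, 0.2133]
ee_rot: [1.0, 0.016, 0.0, -0.001]
contact_force: [-0.2, 0.2, 0.6]
opening: 0.0171
grip_force: 0.0
[-6.25366070e-01 -2.78718829e-01  2.01067062e+00  1.22890429e-03
  1.40988198e+00  9.14074800e-01] [ 9.99878455e-01  1.55785740e-02  2.66084141e-04 -5.58192105e-04] 0.01705273581391319
```

```bash
python3 -m jog '[{"delta_pos":[0.5,-1.3,0],"rot":[0,0,0],"claw":1},{"delta_pos":[1.5,-4.3,0],"rot":[0,0,0],"claw":1},{"delta_pos":[2.6,-7.8,0],"rot":[0,0,0],"claw":1},{"delta_pos":[3.8,-11.3,0],"rot":[0,0,0],"claw":1},{"delta_pos":[5,-14.8,0],"rot":[0,0,0],"claw":1},{"delta_pos":[6.2,-18.3,0],"rot":[0,0,0],"claw":1},{"delta_pos":[7.4,-21.8,0],"rot":[0,0,0.0],"claw":1},{"delta_pos":[8.6,-25.3,0],"rot":[0,0,0],"claw":1},{"delta_pos":[9.8,-28.6,0.5],"rot":[0,0,0],"claw":1},{"delta_pos":[10.7,-31.2,1.2],"rot":[0,0,0],"claw":1},{"delta_pos":[11.2,-32.5,2],"rot":[0,0,0],"claw":1},{"delta_pos":[11.2,-32.5,2.5],"rot":[0,0,0],"claw":1}]'
python3 - <<'E'
from station import vision,get_obs
import cv2,numpy as np
a=vision.camera("top")[150:290,255:435,::-1]
b=vision.camera("scene")[130:270,275:455,::-1]
cv2.imwrite("pics/d.png",cv2.resize(np.hstack([a,b]),(800,311),interpolation=cv2.INTER_CUBIC))
print(get_obs()['tcp_pos'],get_obs()['contact_force'])
E
```

```text
t: 2.15
tcp_pos: [0.4386, 0.1912, 0.1874]
ee_rot: [1.0, 0.017, -0.001, -0.0]
contact_force: [-0.8, -0.4, 0.8]
opening: 0.0009
grip_force: 0.0
[0.43730166 0.18850707 0.1868847 ] [-0.23935519 -0.17007776 -0.68036655]
```

View pics/d.png

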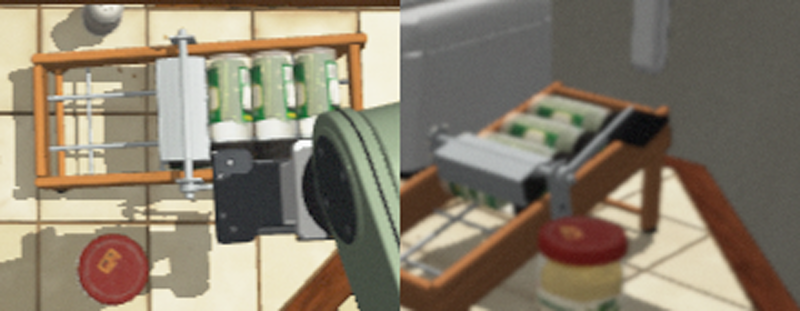

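The finger, at (650,60) in the scene half, sits right above the pad at (640,130). Pressing now.

```bash
python3 -m jog '[{"delta_pos":[0,0,1.5],"rot":[0,0,0],"claw":1},{"delta_pos":[0,0,3],"rot":[0,0,0],"claw":1},{"delta_pos":[0,0,4],"rot":[0,0,0],"claw":1},{"delta_pos":[0,0,5],"rot":[0,0,0],"claw":1},{"delta_pos":[0,0,6],"rot":[0,0,0],"claw":1},{"delta_pos":[0,0,7],"rot":[0,0,0],"claw":1},{"delta_pos":[0,0,8],"rot":[0,0,0],"claw":1},{"delta_pos":[0,0,8.8],"rot":[0,0,0],"claw":1},{"delta_pos":[0,0,9],"rot":[0,0,0],"claw":1}]'
python3 -m jog '[{"delta_pos":[0,0,0.2],"rot":[0,0,0],"claw":1},{"delta_pos":[0,0,0.4],"rot":[0,0,0],"claw":1}]'
```

```text
t: 3.0
tcp_pos: [0.4395, 0.1891, 0.0992]
ee_rot: [1.0, 0.015, 0.0, -0.0]
contact_force: [-4.2, -1.7, 15.8]
opening: 0.0006
grip_force: 7.7
t: 3.17
tcp_pos: [0.4395, 0.1895, 0.0965]
ee_rot: [1.0, 0.015, 0.0, -0.001]
contact_force: [-5.2, -0.6, 17.1]
opening: 0.0003
grip_force: 8.6
```

```bash
python3 -m jog '[{"delta_pos":[0,0,0.2],"rot":[0,0,0],"claw":1},{"delta_pos":[0,0,0.4],"rot":[0,0,0],"claw":1},{"delta_pos":[0,0,0.4],"rot":[0,0,0],"claw":1},{"delta_pos":[0,0,0.4],"rot":[0,0,0],"claw":1}]'
python3 - <<'E'
from station import vision,get_obs
import cv2,numpy as np
a=vision.camera("top")[150:290,255:435,::-1]
b=vision.camera("scene")[130:270,255:435,::-1]
cv2.imwrite("pics/e.png",cv2.resize(np.hstack([a,b]),(800,311),interpolation=cv2.INTER_CUBIC))
E
```

```text
t: 3.5
tcp_pos: [0.4395, 0.1904, 0.0927]
ee_rot: [1.0, 0.015, 0.001, -0.002]
contact_force: [-5.3, 1.3, 16.2]
opening: 0.0005
grip_force: 7.7
```

View pics/e.png

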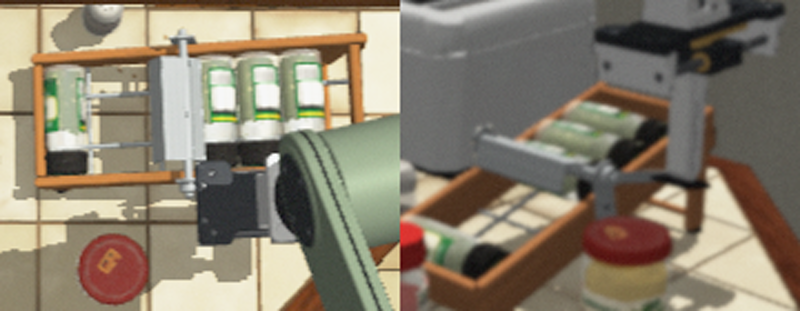

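Jar 1 lies against the lip at (65,120), and the other three are held back. Letting the pad up.

```bash
python3 -m jog '[{"delta_pos":[0,0,-1],"rot":[0,0,0],"claw":1},{"delta_pos":[0,0,-2],"rot":[0,0,0],"claw":1},{"delta_pos":[0,0,-3],"rot":[0,0,0],"claw":1},{"delta_pos":[0,0,-4],"rot":[0,0,0],"claw":1},{"delta_pos":[0,0,-5],"rot":[0,0,0],"claw":1},{"delta_pos":[0,0,-6],"rot":[0,0,0],"claw":1},{"delta_pos":[0,0,-7.5],"rot":[0,0,0],"claw":1},{"delta_pos":[0,0,-9],"rot":[0,0,0],"claw":1},{"delta_pos":[0,0,-9.8],"rot":[0,0,0],"claw":1},{"delta_pos":[0,0,-9.8],"rot":[0,0,0],"claw":1},{"delta_pos":[0,0,-9.8],"rot":[0,0,0],"claw":1},{"delta_pos":[0,0,-9.8],"rot":[0,0,0],"claw":1}]'
python3 -m jog '[{"delta_pos":[0,0,0],"rot":[0,0,0],"claw":1},{"delta_pos":[0,0,0],"rot":[0,0,0],"claw":1},{"delta_pos":[0,0,0],"rot":[0,0,0],"claw":1},{"delta_pos":[0,0,0],"rot":[0,0,0],"claw":1},{"delta_pos":[0,0,0],"rot":[0,0,0],"claw":1},{"delta_pos":[0,0,0],"rot":[0,0,0],"claw":1},{"delta_pos":[0,0,0],"rot":[0,0,0],"claw":1},{"delta_pos":[0,0,0],"rot":[0,0,0],"claw":1},{"delta_pos":[0,0,0],"rot":[0,0,0],"claw":1},{"delta_pos":[0,0,0],"rot":[0,0,0],"claw":1},{"delta_pos":[0,0,0],"rot":[0,0,0],"claw":1},{"delta_pos":[0,0,0],"rot":[0,0,0],"claw":1}]'
python3 - <<'E'
from station import vision,get_obs
import cv2,numpy as np
a=vision.camera("top")[150:290,255:435,::-1]
b=vision.camera("scene")[130:270,255:435,::-1]
cv2.imwrite("pics/f.png",cv2.resize(np.hstack([a,b]),(800,311),interpolation=cv2.INTER_CUBIC))
E
```

```text
t: 4.6
tcp_pos: [0.4379, 0.1886, 0.1874]
ee_rot: [1.0, 0.015, -0.001, 0.0]
contact_force: [-0.6, 0.7, -0.6]
opening: 0.0007
grip_force: 0.0
t: 5.6
tcp_pos: [0.4387, 0.1888, 0.1885]
ee_rot: [1.0, 0.015, 0.0, -0.0]
contact_force: [0.7, -0.1, -0.3]
opening: 0.0001
grip_force: 0.0
```

View pics/f.png

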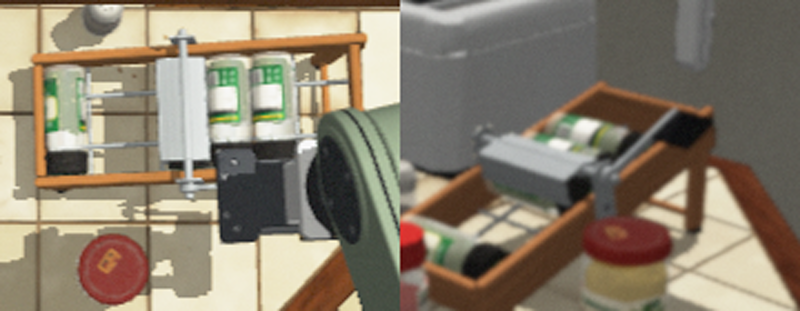

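The lever is back up with its pad at (690,128). Jar 1 is in the catch at (65,120), jar 2 is under the gate plate, and jars 3 and 4 are at (228,100) and (275,100). Second press, to the same depth.

```bash
python3 -m jog '[{"delta_pos":[0,0,1.5],"rot":[0,0,0],"claw":1},{"delta_pos":[0,0,3],"rot":[0,0,0],"claw":1},{"delta_pos":[0,0,4],"rot":[0,0,0],"claw":1},{"delta_pos":[0,0,5],"rot":[0,0,0],"claw":1},{"delta_pos":[0,0,6],"rot":[0,0,0],"claw":1},{"delta_pos":[0,0,7],"rot":[0,0,0],"claw":1},{"delta_pos":[0,0,8],"rot":[0,0,0],"claw":1},{"delta_pos":[0,0,9],"rot":[0,0,0],"claw":1},{"delta_pos":[0,0,9.4],"rot":[0,0,0],"claw":1},{"delta_pos":[0,0,9.7],"rot":[0,0,0],"claw":1},{"delta_pos":[0,0,9.8],"rot":[0,0,0],"claw":1},{"delta_pos":[0,0,9.8],"rot":[0,0,0],"claw":1}]'
python3 -m jog '[{"delta_pos":[0,0,0],"rot":[0,0,0],"claw":1},{"delta_pos":[0,0,0],"rot":[0,0,0],"claw":1},{"delta_pos":[0,0,0],"rot":[0,0,0],"claw":1},{"delta_pos":[0,0,0],"rot":[0,0,0],"claw":1},{"delta_pos":[0,0,0],"rot":[0,0,0],"claw":1},{"delta_pos":[0,0,0],"rot":[0,0,0],"claw":1}]'
python3 - <<'E'
from station import vision,get_obs
import cv2,numpy as np
a=vision.camera("top")[150:290,255:435,::-1]
b=vision.camera("scene")[130:270,255:435,::-1]
cv2.imwrite("pics/g.png",cv2.resize(np.hstack([a,b]),(800,311),interpolation=cv2.INTER_CUBIC))
E
```

```text
t: 6.7
tcp_pos: [0.4394, 0.1907, 0.0927]
ee_rot: [1.0, 0.015, 0.001, -0.002]
contact_force: [-6.6, 2.6, 16.3]
opening: 0.0004
grip_force: 7.7
t: 7.2
tcp_pos: [0.4394, 0.1908, 0.0928]
ee_rot: [1.0, 0.015, 0.001, -0.002]
contact_force: [-5.8, 2.0, 15.8]
opening: 0.0002
grip_force: 7.6
```

View pics/g.png

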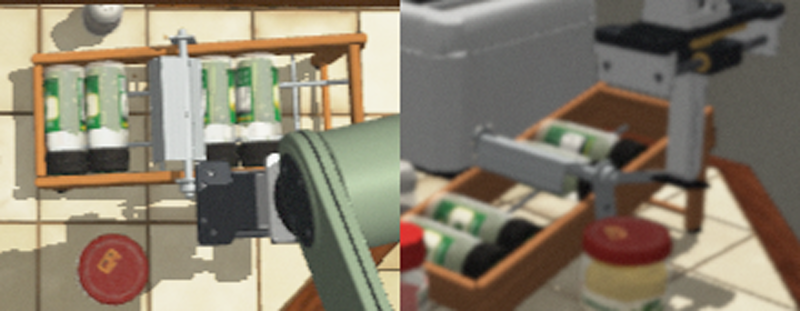

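Both jars are in the catch, at (65,120) and (107,118). Releasing.

```bash
python3 -m jog '[{"delta_pos":[0,0,-1],"rot":[0,0,0],"claw":1},{"delta_pos":[0,0,-2],"rot":[0,0,0],"claw":1},{"delta_pos":[0,0,-3],"rot":[0,0,0],"claw":1},{"delta_pos":[0,0,-4],"rot":[0,0,0],"claw":1},{"delta_pos":[0,0,-5],"rot":[0,0,0],"claw":1},{"delta_pos":[0,0,-6],"rot":[0,0,0],"claw":1},{"delta_pos":[0,0,-7.5],"rot":[0,0,0],"claw":1},{"delta_pos":[0,0,-9],"rot":[0,0,0],"claw":1},{"delta_pos":[0,0,-10],"rot":[0,0,0],"claw":1},{"delta_pos":[0,0,-11],"rot":[0,0,0],"claw":1},{"delta_pos":[0,0,-11],"rot":[0,0,0],"claw":1},{"delta_pos":[0,0,-11],"rot":[0,0,0],"claw":1}]'
python3 -m jog '[{"delta_pos":[0,0,0],"rot":[0,0,0],"claw":1},{"delta_pos":[0,0,0],"rot":[0,0,0],"claw":1},{"delta_pos":[0,0,0],"rot":[0,0,0],"claw":1},{"delta_pos":[0,0,0],"rot":[0,0,0],"claw":1},{"delta_pos":[0,0,0],"rot":[0,0,0],"claw":1},{"delta_pos":[0,0,0],"rot":[0,0,0],"claw":1},{"delta_pos":[0,0,0],"rot":[0,0,0],"claw":1},{"delta_pos":[0,0,0],"rot":[0,0,0],"claw":1},{"delta_pos":[0,0,0],"rot":[0,0,0],"claw":1},{"delta_pos":[0,0,0],"rot":[0,0,0],"claw":1},{"delta_pos":[0,0,0],"rot":[0,0,0],"claw":1},{"delta_pos":[0,0,0],"rot":[0,0,0],"claw":1}]'
python3 - <<'E'
from station import vision,get_obs
import cv2,numpy as np
a=vision.camera("top")[150:290,255:435,::-1]
b=vision.camera("scene")[130:270,255:435,::-1]
cv2.imwrite("pics/i.png",cv2.resize(np.hstack([a,b]),(800,311),interpolation=cv2.INTER_CUBIC))
E
```

```text
t: 8.3
tcp_pos: [0.4388, 0.1887, 0.2007]
ee_rot: [1.0, 0.015, 0.0, -0.0]
contact_force: [-0.3, -1.2, 0.6]
opening: 0.0006
grip_force: 0.0
t: 9.3
tcp_pos: [0.4387, 0.1888, 0.2005]
ee_rot: [1.0, 0.015, 0.0, 0.0]
contact_force: [0.3, -0.2, -0.8]
opening: 0.0002
grip_force: 0.0
```

View pics/i.png

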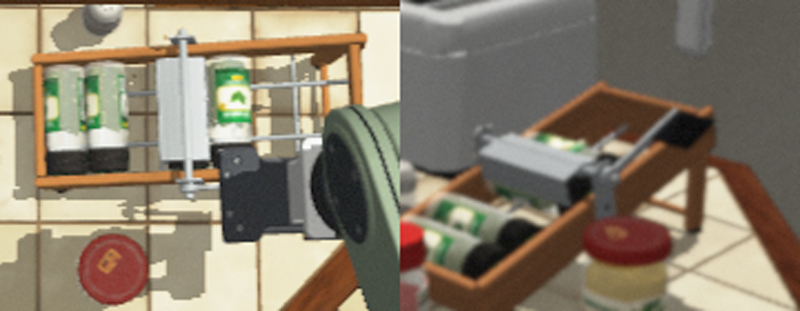

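Jars 1 and 2 are in the catch at (65,120) and (107,118). Jar 3 is under the gate plate, jar 4 is behind it at (230,100), the lever is up and the finger is clear. Handing in.

```bash
python3 -c "
from station import workorder
print(workorder.job_done())"
```

```text
the job is handed in; nothing more can be done
None
```

I pressed the pad twice and handed the job in: the last picture shows jars 1 and 2 in the catch, jars 3 and 4 behind the closed gate with the lever up, and nothing beside the rack touched; the hand-in gave no verdict.

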